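# Charge the tub polisher and hold its run paddle

### The job

Tip all six polishing balls from the blue cup into the open tub of the green polishing machine and stand the empty cup back upright on its cork mat. Then press the red pad of the machine's spring-loaded run paddle down with the fingertips to its middle RUN position (paddle arm level, pad beside the green part of the gauge; never down near the bottom stop, which trips the machine) and finish while still holding it there: the program ends with the paddle held, not let go. Leave the pencil pot, the screwdriver and the wooden bar where they are.

Things in the scene. Friction and masses are not known exactly. Their poses are not given: they have to be found in the camera images.
- cup: Blue straight-sided round plastic cup, open on top: outer diameter 68 mm, height 90 mm, wall 3 mm, floor 4 mm thick, about 0.12 kg, holding the six white balls in one layer on its floor; grip it firmly (30 N or more) about half-way up, or it swings between the fingers. Origin at the centre of its underside, z up through the mouth; round, so its yaw is of no account. It stands on the cork mat.
- mat: Round cork mat, diameter 130 mm, 4 mm thick, fixed to the bench to the robot's left or right (it and the pencil pot trade places). Origin at the centre of its underside, on the bench; the cup starts near its centre.
- ball0_center (a point): Centre of one of the six white glazed ceramic polishing balls, diameter 20 mm, 10 g, smooth and slippery, in the cup at the start. They roll out once the cup is tipped a little past level.
- ball1_center (a point): Centre of one of the six white glazed ceramic polishing balls, diameter 20 mm, 10 g, smooth and slippery, in the cup at the start. They roll out once the cup is tipped a little past level.
- ball2_center (a point): Centre of one of the six white glazed ceramic polishing balls, diameter 20 mm, 10 g, smooth and slippery, in the cup at the start. They roll out once the cup is tipped a little past level.
- ball3_center (a point): Centre of one of the six white glazed ceramic polishing balls, diameter 20 mm, 10 g, smooth and slippery, in the cup at the start. They roll out once the cup is tipped a little past level.
- ball4_center (a point): Centre of one of the six white glazed ceramic polishing balls, diameter 20 mm, 10 g, smooth and slippery, in the cup at the start. They roll out once the cup is tipped a little past level.
- ball5_center (a point): Centre of one of the six white glazed ceramic polishing balls, diameter 20 mm, 10 g, smooth and slippery, in the cup at the start. They roll out once the cup is tipped a little past level.
- polisher: Green polishing machine fixed to the bench, 240 mm (its x) by 340 mm (its y), housing top 70 mm above the bench. Origin at the centre of its underside; x points away from the robot (some yaw), y to the left. Tub on its left, paddle on its right. 12 mm right of the pad a white gauge plate, 30 mm wide along x, rises 190 mm above the bench: green band at 127 to 153 mm (RUN: the middle of the pad's edge stands beside it), yellow above, red below.
- tub_mouth (a point): Centre of the open mouth of the grey rectangular tub, at rim height, 140 mm above the bench; axes those of the polisher. The mouth is 170 mm along x by 150 mm along y inside, walls 5 mm thick, the inside floor 65 mm below the rim. Origin of the polisher plus (0, 75, 140) mm in its axes.
- pad_top (a point): Centre of the upper face of the red plastic pad, 44 x 44 mm, at the near end of the paddle arm. It starts about 184 mm above the bench, sloping 0.3 rad (the edge nearer the robot higher), and is 146 mm above the bench and level in the RUN position; the pad is 12 mm thick; distance from the hinge axis about 131 mm.
- paddle (a joint): Angle (rad) of the steel run paddle, hinged along the polisher's y at (80, -110, 130) mm from its origin, its arm reaching towards the robot. 0 = free, up at its stop, arm 0.3 above level; grows as the pad is pushed down; 0.3 = level = mid RUN (RUN: 0.2 to 0.4, 13 mm of pad travel either way); over 0.5 trips; 0.6 = bottom stop. A spring drives it to 0: 5 N on the pad starts it, 8 N at 0.3.
- pencil_pot: White pot, 72 mm across and 95 mm tall, with pencils sticking up to 155 mm, 0.25 kg, loose. Origin at the centre of its underside. A bystander, on the side opposite the cork mat.
- screwdriver: Blue-handled screwdriver, 190 mm, lying in front of the machine near the robot. Bystander.
- wood_blank: Pale wooden bar 120 x 32 x 22 mm, lying near the robot. Bystander.
Mind the look-alikes: they are no part of the job. What is meant by the cup is not pink or yellow, and is the smaller of those in its own colour.

How it is judged:
On the way, in this order (a step that is already met when the one before it is completed fails the run):
1. all six balls are in the tub, the paddle not yet pressed (x of ball0_center in the frame of tub_mouth between -0.09 and 0.09 m and y of ball0_center in the frame of tub_mouth between -0.08 and 0.08 m and z of ball0_center in the frame of tub_mouth between -0.075 and -0.005 m and x of ball1_center in the frame of tub_mouth between -0.09 and 0.09 m and y of ball1_center in the frame of tub_mouth between -0.08 and 0.08 m and z of ball1_center in the frame of tub_mouth between -0.075 and -0.005 m and x of ball2_center in the frame of tub_mouth between -0.09 and 0.09 m and y of ball2_center in the frame of tub_mouth between -0.08 and 0.08 m and z of ball2_center in the frame of tub_mouth between -0.075 and -0.005 m and x of ball3_center in the frame of tub_mouth between -0.09 and 0.09 m and y of ball3_center in the frame of tub_mouth between -0.08 and 0.08 m and z of ball3_center in the frame of tub_mouth between -0.075 and -0.005 m and x of ball4_center in the frame of tub_mouth between -0.09 and 0.09 m and y of ball4_center in the frame of tub_mouth between -0.08 and 0.08 m and z of ball4_center in the frame of tub_mouth between -0.075 and -0.005 m and x of ball5_center in the frame of tub_mouth between -0.09 and 0.09 m and y of ball5_center in the frame of tub_mouth between -0.08 and 0.08 m and z of ball5_center in the frame of tub_mouth between -0.075 and -0.005 m and value of joint paddle below 0.06 rad), for 0.2 s.
2. the empty cup stands upright on the cork mat, let go, the paddle not yet pressed (all of step 1 and horizontal distance between cup and mat below 0.04 m and angle between cup's own z axis and vertical below 0.1 rad and z of cup in the frame of mat below 0.009 m and linear speed of cup below 0.03 m/s and contact force between the fingers and cup below 0.1 N), for 0.2 s.
At the end, for the whole second after the job is handed in: All six balls lie in the tub below its rim; the cup stands upright (within 0.1 rad), let go and at rest on the cork mat, its centre within 40 mm of the mat's; the fingers press on the paddle with more than 3 N so that the paddle stays between 0.2 and 0.4 rad, no loose thing pressing on it (x of ball0_center in the frame of tub_mouth between -0.09 and 0.09 m and y of ball0_center in the frame of tub_mouth between -0.08 and 0.08 m and z of ball0_center in the frame of tub_mouth between -0.075 and -0.005 m and x of ball1_center in the frame of tub_mouth between -0.09 and 0.09 m and y of ball1_center in the frame of tub_mouth between -0.08 and 0.08 m and z of ball1_center in the frame of tub_mouth between -0.075 and -0.005 m and x of ball2_center in the frame of tub_mouth between -0.09 and 0.09 m and y of ball2_center in the frame of tub_mouth between -0.08 and 0.08 m and z of ball2_center in the frame of tub_mouth between -0.075 and -0.005 m and x of ball3_center in the frame of tub_mouth between -0.09 and 0.09 m and y of ball3_center in the frame of tub_mouth between -0.08 and 0.08 m and z of ball3_center in the frame of tub_mouth between -0.075 and -0.005 m and x of ball4_center in the frame of tub_mouth between -0.09 and 0.09 m and y of ball4_center in the frame of tub_mouth between -0.08 and 0.08 m and z of ball4_center in the frame of tub_mouth between -0.075 and -0.005 m and x of ball5_center in the frame of tub_mouth between -0.09 and 0.09 m and y of ball5_center in the frame of tub_mouth between -0.08 and 0.08 m and z of ball5_center in the frame of tub_mouth between -0.075 and -0.005 m and horizontal distance between cup and mat below 0.04 m and angle between cup's own z axis and vertical below 0.1 rad and z of cup in the frame of mat below 0.009 m and linear speed of cup below 0.03 m/s and contact force between the fingers and cup below 0.1 N and value of joint paddle between 0.2 and 0.4 rad and contact force between the fingers and paddle above 3 N and contact force between each of cup, pencil_pot, screwdriver, wood_blank and paddle below 0.1 N); the arm keeps its last pose, push and grip.
It fails at once if the paddle is pressed past 0.5 rad, near its bottom stop (value of joint paddle above 0.5 rad).
It fails at once if the pencil pot, screwdriver or wooden blank is pushed more than 30 mm (distance of any of pencil_pot, screwdriver, wood_blank from where it was at the start of the episode above 0.03 m).
It also fails if it takes over 72 s, if anything falls off the work surface, if the arm or the gripper's body presses on something with over 40 N, if the wrist force passes 120 N, or if a joint passes its speed limit or range.

### The arm

A 6-joint arm with a two-finger parallel gripper is mounted at the origin on the work surface. World frame = base frame: x ahead of the robot, y to its left, z up, the work surface at z = 0. Lengths are in m, angles in rad, forces in N, time in s.
With the tool pointing down it reaches from about 0.3 to 0.95 m from the base axis. Payload 3.1 kg.
Tool frame: the origin (TCP) lies at the very end of the fingers, on their centre line; the grasp point (between the pads) lies 19 mm behind it (ctrl.grip_point_offset is the distance from the TCP to the grasp point, in m); z points along the fingers, y is the line along which they close (so a half turn about z gives the same grasp; the last joint's range is limited). The gripper opens to 85 mm and grips with 20 to 120 N. Pads are 22 mm wide; open, the fingers measure 114 mm over their backs; the gripper's body (76 mm by 85 mm) begins 54 mm behind the grasp point. The pads swing forward as they close: fully open they stand 13 mm farther back than shut.
Start: joints at [-1.382, 0.308, 1.634, -0, 1.2, -0.07], TCP at [0.16, -0.604, 0.231] pointing down, gripper open.
Joint ranges: [-3.06, 3.06], [-0.79, 1.96], [0.05, 2.63], [-1.19, 4.34], [0.05, 2.64], [-2.94, 2.94]. Speed limits (rad/s): [2.79, 2.79, 3.14, 3.14, 3.14, 3.14].

### API

Orientations are given as a unit quaternion [x, y, z, w].
In Python, from workcell import ctrl, imaging gives the robot as it stands. The module is installed in compiled form; this text tells all that it offers.
- The arm moves only by the shell command python3 -m jog 'ROWS' [FORCE]. ROWS is JSON, a list that holds one entry, the list of rows, each a list of 7 numbers: the shift along the world's x, y, z in cm, then the turn, a rotation vector about the world's x, y, z in degrees, then the closure, from -1 (fully open) to 1 (shut), so that 0 is half open. A call has exactly 8 rows; each row is the pose to reach, as a shift and turn from the pose commanded when the call began; what a row does not reach only later rows make up. A row lasts 1/12 s, in which the tool goes at most 41.7 mm and 7.16 degrees, less where a joint would pass 70% of its speed; a pose out of reach is approached as far as the arm can. A call with a gripper value outside its range is refused whole. The fingers move at their own pace and stop on an object; FORCE is the grip in N (left out, the last holds). Time passes only in rows, so rows that repeat a pose let the fingers close, or fill a call up. It gives the time, the measured TCP pose, the force, the opening and the grip force at its end, in the units of the state.
- ctrl.state(): the state, without advancing time (a new reading comes with each control period).
- imaging.read_camera(name): name is "side" or "top" or "wrist"; returns (picture, depth): 480x640x3 uint8, blue, green, red; 480x640 float32, m along the optical axis (not along the pixel's ray), 0 where there is no reading.
- imaging.calibration(name): a dict with "intrinsics" (3x3 intrinsics, pixels), "view" (4x4, takes a point from world to camera coordinates). Camera axes: x right, y down, z forward; pixel columns grow to the right and rows downward; lengths in m; the calibration is good to about 2 mm. A picture is of the moment at which its call begins: read the wrist's pose just before it. calibration takes no time and is no camera call; for the wrist camera it gives the pose at the moment of the call.
- ctrl.job_done(): hands the job in; it is judged then, once.
The state is a dict: "time": time; "joints": joint angles; "joint_velocities": joint speeds; "joint_torque": joint torques, N m; "position": TCP position; "tcp_rot": TCP orientation; "contact_force": force on the tool from outside, world axes, zero at the start; "torque": the same for the moment, N m; "finger_gap": finger opening in m; "gripper_force": force on a finger pad.
Only numpy, scipy, OpenCV 4.12 (cv2) and the standard library are available. Lean on these libraries where they do the work, as an engineer would, in place of code of your own. Each camera call takes 0.05 s, during which the arm holds its last target. There are 200 camera calls.

## Working session

There is one attempt and no reset: what is moved stays moved. The work goes in short steps, Python scripts to look and compute and a shell command to move; the robot and the scene stay as the last step left them, time stands still between calls to the robot, and variables do not carry over. Pictures are saved under pics/ and viewed, at most 10 in all, crops included, and the job is handed in when it is done.

```bash
mkdir -p pics; python3 - <<'E'
from workcell import ctrl, imaging
import cv2, numpy as np
for n in ("top","side"):
    im,d=imaging.read_camera(n); cv2.imwrite(f"pics/{n}0.png",im); np.save(f"pics/{n}0.npy",d)
    c=imaging.calibration(n); print(n,np.round(c["intrinsics"],1).tolist(),np.round(c["view"],3).tolist())
print(ctrl.state())
E
```

```text
top [[536.0, 0.0, 324.7], [0.0, 536.0, 243.5], [0.0, 0.0, 1.0]] [[0.005, -1.0, 0.008, -0.093], [-0.99, -0.006, -0.143, 0.534], [0.143, -0.008, -0.99, 1.225], [0.0, 0.0, 0.0, 1.0]]
side [[589.8, 0.0, 321.2], [0.0, 589.8, 240.7], [0.0, 0.0, 1.0]] [[-0.883, -0.47, 0.006, 0.417], [-0.355, 0.659, -0.664, 0.349], [0.308, -0.588, -0.748, 1.385], [0.0, 0.0, 0.0, 1.0]]
{'time': 0.1, 'joints': array([-1.38168594e+00,  3.08912126e-01,  1.63508322e+00, -3.45079938e-06,
        1.19968828e+00, -6.97031735e-02]), 'joint_velocities': array([-0.00127769, -0.00287087, -0.00107478, -0.0014297 ,  0.00034205,
       -0.00029975]), 'joint_torque': array([-3.82402941e-04, -4.16407835e+01, -2.77644610e+01, -1.08146182e-04,
        4.04065970e-03, -2.23236572e-05]), 'position': array([ 0.15978734, -0.60344983,  0.23015411]), 'tcp_rot': array([ 9.91637998e-01,  1.29046459e-01, -6.39865279e-05, -1.04352549e-03]), 'contact_force': array([ 0.40480385, -0.24446932,  0.54628598]), 'torque': array([ 0.02698881,  0.01728912, -0.01110986]), 'gripper_force': 0.0, 'finger_gap': 0.08578431421952984}
```

View pics/top0.png

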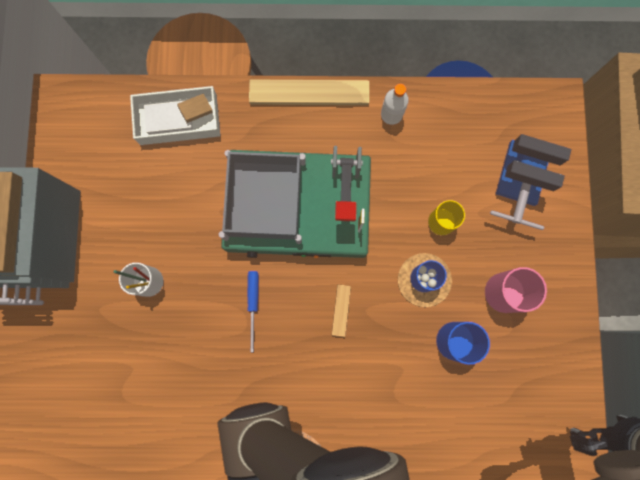

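View pics/side0.png

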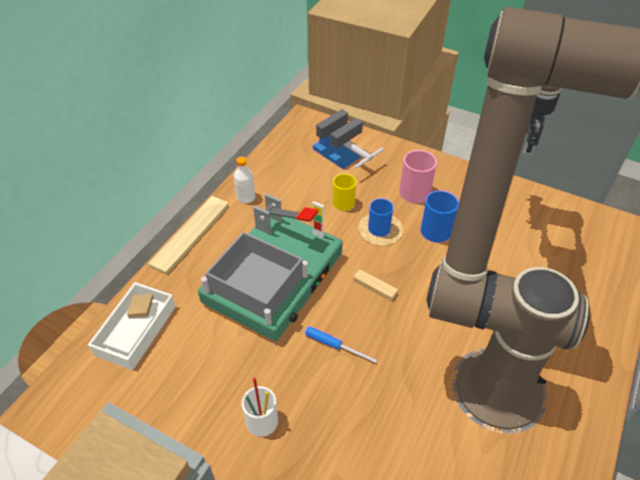

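The top view shows the target cup with its balls at about (428,277) on the mat (425,280). The tub centre is near (263,195), the red pad at (346,210) and the gauge at (362,222). The look-alikes are the larger blue cup at (465,343), the yellow one at (449,218) and the pink one at (517,291). The side view agrees: cup at (380,218), pad at (308,214).

```bash
cat > h.py <<'E'
import numpy as np, cv2
from workcell import ctrl, imaging
def ray(name,uv,z):
    c=imaging.calibration(name); V=c["view"]; R=V[:3,:3]; o=-R.T@V[:3,3]
    d=R.T@np.linalg.inv(c["intrinsics"])@np.r_[uv,1.]
    return o+d*(z-o[2])/d[2]
def cloud(name,d,m):
    c=imaging.calibration(name); V=c["view"]; K=c["intrinsics"]
    v,u=np.nonzero(m&(d>0)); z=d[v,u]
    p=np.c_[(u-K[0,2])/K[0,0]*z,(v-K[1,2])/K[1,1]*z,z]
    return (p-V[:3,3])@V[:3,:3]
def blobs(m,amin=40):
    n,l,s,c=cv2.connectedComponentsWithStats(m.astype(np.uint8))
    return [(l==i,s[i],c[i]) for i in range(1,n) if s[i,4]>amin]
def circ(P):
    A=np.c_[2*P,np.ones(len(P))]; s=np.linalg.lstsq(A,(P**2).sum(1),rcond=None)[0]
    return s[:2],np.sqrt(s[2]+s[:2]@s[:2])
E
python3 - <<'E'
from h import *
im=cv2.imread("pics/top0.png"); d=np.load("pics/top0.npy"); hsv=cv2.cvtColor(im,cv2.COLOR_BGR2HSV)
H,S,V=cv2.split(hsv)
P=cloud("top",d,d>0).reshape(-1,3) if (d>0).all() else None
full=np.full((480,640,3),np.nan); full[d>0]=cloud("top",d,d>0)
for n,m in (("blue",(H>105)&(H<130)&(S>150)),("red",((H<4)|(H>176))&(S>190)&(V>120)),("green",(H>60)&(H<90)&(S>100)),("yellow",(H>22)&(H<32)&(S>200))):
    for b,s,c in blobs(m):
        p=full[b]; print(n,s,np.round(c),np.round(np.nanmedian(p,0),3),"z98",np.round(np.nanpercentile(p[:,2],[2,98]),3))
# cup rim
u=full[250:305,400:460].reshape(-1,3); r=u[(u[:,2]>.086)&(u[:,2]<.1)]; print("cup rim",circ(r[:,:2]),len(r))
g=full[240:320,390:460].reshape(-1,3)
# mat outline
m=np.zeros((480,640),bool); m[245:315,390:460]=True
q=full[m&(full[...,2]>.002)&(full[...,2]<.0065)]; print("mat",len(q),q[:,:2].min(0),q[:,:2].max(0))
# tub rim
m=np.zeros((480,640),bool); m[135:265,210:310]=True
q=full[m&(abs(full[...,2]-.14)<.006)]; rr=cv2.minAreaRect(q[:,:2].astype(np.float32)); print("tub rim",rr,len(q))
m[:]=False; m[135:270,210:380]=True
q=full[m&(abs(full[...,2]-.07)<.005)]; rr=cv2.minAreaRect(q[:,:2].astype(np.float32)); print("housing",rr,len(q))
for y in (265,275,285): print(np.round(full[y,415:445:6,2],3))
E
```

```text
blue [249 272   8  39 293] [252. 290.] [0.425 0.079 0.024] z98 [0.018 0.029]
blue [448 323  29  41 502] [459. 346.] [ 0.297 -0.406  0.007] z98 [0.001 0.123]
red [336 202  19  18 318] [345. 211.] [ 0.583 -0.132  0.185] z98 [0.177 0.192]
green [307 202  15   8  41] [314. 206.] [ 0.618 -0.063  0.07 ] z98 [0.067 0.075]
green [309 218  13   9  43] [316. 223.] [ 0.578 -0.072  0.07 ] z98 [0.067 0.073]
yellow [429 201  36  33 873] [447. 217.] [ 0.601 -0.383  0.04 ] z98 [0.    0.092]
cup rim (array([ 0.45734848, -0.32825825]), np.float64(0.032164593885614746)) 160
mat 1525 [ 0.37093945 -0.41730346] [ 0.53800483 -0.24724248]
tub rim ((0.6326434016227722, 0.050907861441373825), (0.16062818467617035, 0.18153537809848785), 87.93531799316406) 800
housing ((0.6291588544845581, -0.024581149220466614), (0.3375123143196106, 0.23965786397457123), 87.87569427490234) 8411
[0.004 0.09  0.012 0.045 0.081]
[0.083 0.003 0.025 0.025 0.035]
[0.04  0.095 0.011 0.026 0.074]
```

```bash
python3 - <<'E'
from h import *
im=cv2.imread("pics/top0.png"); H,S,V=cv2.split(cv2.cvtColor(im,cv2.COLOR_BGR2HSV))
print("mat rough",ray("top",(425,280),.004), "bigblue rim",ray("top",(467,342),.12),"pink rim",ray("top",(524,290),.12))
r=im[244:316,388:462]; print(cv2.cvtColor(r,cv2.COLOR_BGR2HSV)[36,[2,6,14,16,55,58,70]].tolist())
E
python3 -m jog '[[[0,0,2,0,-7,0,-1],[0,0,4,0,-14,0,-1],[0,0,6,0,-21,0,-1],[0,0,8,0,-28,0,-1],[0,0,10,0,-35,0,-1],[0,0,11,0,-42,0,-1],[0,0,12,0,-49,0,-1],[0,0,12,0,-56,0,-1]]]' 40
python3 -c "
from workcell import ctrl
s=ctrl.state();print(s['joints'].round(3),s['position'].round(3),s['tcp_rot'].round(4))"
```

```text
mat rough [ 0.45239851 -0.33247178  0.004     ] bigblue rim [ 0.31034057 -0.39740379  0.12      ] pink rim [ 0.42276224 -0.52598881  0.12      ]
[[13, 157, 190], [13, 159, 188], [16, 131, 208], [16, 131, 218], [116, 121, 122], [9, 74, 179], [13, 157, 174]]
time: 0.77
position: [0.159, -0.6058, 0.355]
tcp_rot: [0.874, 0.115, 0.467, 0.064]
contact_force: [0.2, 0.1, -0.3]
finger_gap: 0.0856
gripper_force: 0.0
[-1.814  0.302  1.679  0.943  1.529 -0.736] [ 0.159 -0.606  0.355] [0.8742 0.1147 0.4673 0.0644]
```

```bash
S="from workcell import ctrl
s=ctrl.state();print(s['joints'].round(4).tolist(),s['position'].round(4).tolist(),s['tcp_rot'].round(5).tolist())"
python3 -c "$S" >> log.txt
python3 -m jog '[[[1,1.5,0,0,0,-2,-1],[2,3.5,0,0,0,-4,-1],[3.5,6,0,0,0,-6,-1],[5,8.5,0,0,0,-8,-1],[6.5,11,0,0,0,-10,-1],[8,13.5,0,0,0,-12,-1],[9,15,0,0,0,-14,-1],[9,15,0,0,0,-15,-1]]]'; python3 -c "$S" >> log.txt
python3 -m jog '[[[1.5,2,0,0,0,0,-1],[3,4.5,0,0,0,0,-1],[5,7,-1,0,0,0,-1],[6.5,9.5,-2,0,0,0,-1],[8,12,-3,0,0,0,-1],[9.5,14,-4,0,0,0,-1],[10.5,15,-5,0,0,0,-1],[10.5,15,-5,0,0,0,-1]]]';python3 -c "$S" >> log.txt
cat log.txt
```

```text
time: 1.43
position: [0.2515, -0.4497, 0.3498]
tcp_rot: [0.883, -0.001, 0.454, 0.119]
contact_force: [-0.0, 0.1, 0.3]
finger_gap: 0.0858
gripper_force: 0.0
time: 2.1
position: [0.3555, -0.3008, 0.2985]
tcp_rot: [0.884, -0.0, 0.453, 0.118]
contact_force: [0.1, 1.2, -0.6]
finger_gap: 0.0854
gripper_force: 0.0
[-1.8139, 0.302, 1.6787, 0.9433, 1.5285, -0.7357] [0.159, -0.6058, 0.355] [0.87423, 0.11473, 0.46734, 0.06443]
[-1.6919, -0.1614, 2.1837, 1.0651, 1.2181, -0.573] [0.2515, -0.4497, 0.3498] [0.88309, -0.00087, 0.45388, 0.11891]
[-1.3334, -0.422, 2.4767, 1.1632, 0.9174, -0.4449] [0.3555, -0.3008, 0.2985] [0.88358, -0.0002, 0.4531, 0.11825]
```

```bash
cat > kin.py <<'E'
import numpy as np
from scipy.spatial.transform import Rotation as R
from scipy.optimize import least_squares
lo=np.array([-3.06,-.79,.05,-1.19,.05,-2.94]); hi=np.array([3.06,1.96,2.63,4.34,2.64,2.94])
Q=[[-1.3817,.3089,1.6351,0,1.1997,-.0697]]; X=[[.1598,-.6034,.2302]]; O=[[.99164,.12905,-.00006,-.00104]]
for l in open('log.txt'):
    a=eval(l.replace('] [','],[')); Q.append(a[0]);X.append(a[1]);O.append(a[2])
def rots(q):
    e=lambda ax,a:R.from_euler(ax,a)
    A=e('z',q[0]);B=A*e('y',q[1]);C=B*e('y',q[2]);D=C*e('z',q[3]);E=D*e('y',q[4]);F=E*e('z',q[5]); return A,B,C,E,F
def fk(q,p):
    A,B,C,E,F=rots(q)
    return A.apply([p[0],p[1],p[2]])+B.apply([0,0,p[3]])+C.apply([p[4],0,p[5]])+E.apply([0,0,p[6]]),F
def fitp():
    f=lambda p:np.r_[np.ravel([fk(q,p)[0]-x for q,x in zip(Q,X)]),1e-3*(p-[0,0,.2,.43,0,.43,.25])]
    return least_squares(f,[0,0,.2,.43,0,.43,.25])
P=fitp().x
T0=(rots(Q[0])[4].inv()*R.from_quat(O[0]))   # fixed tool offset
def ik(pos,Rt,q0):
    def f(q):
        x,F=fk(q,P); return np.r_[(x-pos)*10,((F*T0).inv()*Rt).as_rotvec()]
    s=least_squares(f,np.clip(q0,lo+.001,hi-.001),bounds=(lo,hi)); return s.x,np.linalg.norm(s.fun)
E
python3 - <<'E'
from kin import *
s=fitp(); print(P.round(4),np.ravel([fk(q,P)[0]-x for q,x in zip(Q,X)]).round(4))
for q,o in zip(Q,O): print(np.linalg.norm(((rots(q)[4]*T0).inv()*R.from_quat(o)).as_rotvec()).round(4))
print(T0.as_rotvec().round(3))
cup=np.array([.457,-.328,.05])
def tool(az,e,flip=1):
    az,e=np.radians([az,e]); z=np.array([np.cos(e)*np.cos(az),np.cos(e)*np.sin(az),-np.sin(e)]); y=flip*np.array([np.sin(az),-np.cos(az),0]); return R.from_matrix(np.c_[np.cross(y,z),y,z])
print((R.from_quat(O[-1]).as_matrix()).round(2))
for az in (-45,-30,-20,-10,5):
  for e in (20,30,40):
    Rt=tool(az,e); q,r=ik(cup+.019*Rt.as_matrix()[:,2],Rt,Q[-1]); o=f"{az} {e} grasp {q.round(2)} {r:.3f}"
    print(o)
tub=np.array([.632,-.01,.24])
for az in (-50,-30,-15,0,15,30):
  for e in (20,30):
   Rt=tool(az,e); q,r=ik(tub+.019*Rt.as_matrix()[:,2],Rt,Q[-1])
   h=np.array([np.cos(np.radians(az)),np.sin(np.radians(az)),0]); o=''
   for s in(-1,1):
     qq=q
     for t in (30,60,90,120):
       R2=R.from_rotvec(s*np.radians(t)*h)*Rt; qq,r2=ik(tub+.019*R2.as_matrix()[:,2],R2,qq)
     o+=f" tip{s} {qq.round(2)} {r2:.3f}"
   print(az,e,q.round(2),f"{r:.3f}",o)
E
```

```text
[-3.000e-04  4.350e-02  3.135e-01  4.818e-01  3.560e-02  5.264e-01
  3.173e-01] [ 0.  0. -0. -0. -0.  0.  0. -0. -0.  0.  0.  0.]
0.0
0.0001
0.0001
0.0001
[-0.    -0.     1.571]
[[ 0.59 -0.11  0.8 ]
 [ 0.11 -0.97 -0.21]
 [ 0.8   0.21 -0.56]]
-45 20 grasp [-0.62  0.71  2.42  3.31  1.21 -1.57] 0.000
-45 30 grasp [-0.63  0.55  2.42  3.32  0.88 -1.61] 0.000
-45 40 grasp [-0.64  0.43  2.38  3.35  0.55 -1.66] 0.000
-30 20 grasp [-0.87  0.71  2.42  2.79  1.22 -1.57] 0.000
-30 30 grasp [-0.85  0.55  2.43  2.78  0.89 -1.5 ] 0.000
-30 40 grasp [-0.82  0.43  2.39  2.71  0.57 -1.4 ] 0.000
-20 20 grasp [-1.02  0.71  2.39  2.46  1.19 -1.54] 0.000
-20 30 grasp [-0.98  0.56  2.4   2.43  0.9  -1.43] 0.000
-20 40 grasp [-0.93  0.44  2.37  2.32  0.61 -1.25] 0.000
-10 20 grasp [-1.13  0.71  2.33  2.16  1.17 -1.48] 0.000
-10 30 grasp [-1.08  0.57  2.34  2.11  0.91 -1.34] 0.000
-10 40 grasp [-1.01  0.46  2.32  1.98  0.67 -1.13] 0.000
5 20 grasp [-1.21  0.72  2.21  1.76  1.17 -1.35] 0.000
5 30 grasp [-1.16  0.6   2.23  1.7   0.98 -1.21] 0.000
5 40 grasp [-1.09  0.5   2.22  1.57  0.79 -1.  ] 0.000
-50 20 [ 
[... 1076 characters left out ...]
  tip-1 [ 0.14  0.8   2.21  3.67  1.83 -2.94] 0.771 tip1 [-0.47  0.69  2.21  2.25  1.68  0.66] 0.000
15 20 [-0.34  0.18  2.33  2.24  0.75 -1.05] 0.000  tip-1 [-0.37  0.24  2.36  2.38  0.95 -2.94] 0.569 tip1 [-0.52  0.64  2.19  2.09  1.59  0.78] 0.000
15 30 [-0.31  0.1   2.27  1.93  0.52 -0.72] 0.000  tip-1 [-0.33  0.27  2.38  2.57  1.01 -2.94] 0.683 tip1 [-0.55  0.73  2.08  1.93  1.71  0.79] 0.000
30 20 [-0.47  0.25  2.23  1.81  0.95 -0.89] 0.000  tip-1 [-0.46  0.34  2.3   2.17  1.14 -2.94] 0.457 tip1 [-0.57  0.69  2.03  1.8   1.66  0.91] 0.000
30 30 [-0.43  0.18  2.18  1.58  0.78 -0.62] 0.000  tip-1 [-0.41  0.34  2.34  2.36  1.15 -2.94] 0.555 tip1 [-0.57  0.78  1.92  1.69  1.79  0.92] 0.000
```

```bash
cat >> kin.py <<'E'
def tool(az,e,tip=0,flip=1):
    az,e=np.radians([az,e]); z=np.array([np.cos(e)*np.cos(az),np.cos(e)*np.sin(az),-np.sin(e)]); y=flip*np.array([np.sin(az),-np.cos(az),0])
    return R.from_rotvec(np.radians(tip)*np.array([np.cos(az),np.sin(az),0]))*R.from_matrix(np.c_[np.cross(y,z),y,z])
def go(pos,Rt,s):
    Rc=R.from_quat(s['tcp_rot']); return ((pos-s['position'])*100).round(2),np.degrees((Rt*Rc.inv()).as_rotvec()).round(2)
E
python3 - <<'E'
from h import *; from kin import *
d=np.load("pics/side0.npy"); im=cv2.imread("pics/side0.png"); H,S,V=cv2.split(cv2.cvtColor(im,cv2.COLOR_BGR2HSV))
b=[x for x in blobs((H>105)&(H<130)&(S>150)) if abs(x[2]-[380,218]).max()<15][0][0]
b=cv2.erode(b.astype(np.uint8),np.ones((3,3)))>0
p=cloud("side",d,b); p=p[(p[:,2]>.01)&(p[:,2]<.08)]
f=least_squares(lambda c:np.hypot(p[:,0]-c[0],p[:,1]-c[1])-.034,[.457,-.328],loss='soft_l1',f_scale=.002); print("cup side",f.x,len(p))
full=cloud("top",np.load("pics/top0.npy"),np.ones((480,640),bool))
full=full[(full[:,2]>.087)&(full[:,2]<.1)&(np.hypot(full[:,0]-.457,full[:,1]+.328)<.045)]
f=least_squares(lambda c:np.hypot(full[:,0]-c[0],full[:,1]-c[1])-.0325,[.457,-.328],loss='soft_l1',f_scale=.002); print("cup top",f.x)
im=cv2.imread("pics/top0.png");H,S,V=cv2.split(cv2.cvtColor(im,cv2.COLOR_BGR2HSV))
m=(H>=14)&(H<=20)&(S<145)&(V>150); m[:245]=0;m[315:]=0;m[:,:390]=0;m[:,460:]=0
hull=cv2.convexHull(np.argwhere(m)[:,::-1].astype(np.int32)); 
m2=cv2.morphologyEx(m.astype(np.uint8),cv2.MORPH_OPEN,np.ones((3,3)))
hull=cv2.convexHull(np.argwhere(m2)[:,::-1].astype(np.int32))[:,0]
w=np.array([ray("top",u,.004)[:2] for u in hull.astype(float)]); print("mat",circ(w))
s=ctrl.state(); print(s['position'])
E
```

```text
cup side [ 0.45845117 -0.33225965] 449
cup top [ 0.45734031 -0.32828397]
mat (array([ 0.4532216 , -0.33101161]), np.float64(0.06519499298290474))
[ 0.35552681 -0.30075219  0.29852334]
```

```bash
python3 - <<'E'
from h import *; from kin import *
s=ctrl.state(); cup=np.array([.458,-.330,.052]); Rt=tool(-25,25); z=Rt.as_matrix()[:,2]
q=s['joints']
for k in (-.102,.028):
    p=cup+k*z; print(p.round(3),*go(p,Rt,s)); q,r=ik(p,Rt,q); print(q.round(2),r)
print((z*13).round(2))
E
```

```text
[ 0.374 -0.291  0.095] [  1.87   0.98 -20.34] [  8.91 -12.92 -17.52]
[-1.24  0.41  2.63  2.25  1.07 -1.46] 0.05092023654647014
[ 0.481 -0.341  0.04 ] [ 12.55  -4.   -25.84] [  8.91 -12.92 -17.52]
[-0.92  0.64  2.4   2.63  1.04 -1.51] 1.532582797264495e-11
[10.68 -4.98 -5.49]
```

```bash
python3 - <<'E'
from h import *; from kin import *
s=ctrl.state(); cup=np.array([.458,-.330,.054])
for az in (-25,-15):
  Rt=tool(az,20); z=Rt.as_matrix()[:,2]; q=s['joints']
  for dz in (.17,.12,.06,0):
    p=cup+.022*z+[0,0,dz]; q,r=ik(p,Rt,q); print(p.round(3),*go(p,Rt,s),q.round(2),round(r,4))
  for k in (.06,.1):
    print(k,*[x.round(2) if i<1 else round(x,3) for i,x in enumerate(ik(cup+(.022-k)*z+[0,0,.02],Rt,q))])
E
```

```text
[ 0.477 -0.339  0.216] [12.12 -3.8  -8.2 ] [  7.52 -17.72 -16.93] [-0.95  0.1   2.49  2.42  0.77 -1.19] 0.0
[ 0.477 -0.339  0.166] [ 12.12  -3.8  -13.2 ] [  7.52 -17.72 -16.93] [-0.95  0.28  2.49  2.51  0.9  -1.34] 0.0
[ 0.477 -0.339  0.106] [ 12.12  -3.8  -19.2 ] [  7.52 -17.72 -16.93] [-0.95  0.49  2.46  2.58  1.05 -1.46] 0.0
[ 0.477 -0.339  0.046] [ 12.12  -3.8  -25.2 ] [  7.52 -17.72 -16.93] [-0.95  0.7   2.41  2.62  1.19 -1.55] 0.0
0.06 [-1.06  0.56  2.54  2.51  1.19 -1.54] 0.0
0.1 [-1.17  0.5   2.62  2.41  1.21 -1.56] 0.0
[ 0.478 -0.335  0.216] [12.24 -3.46 -8.2 ] [  9.01 -16.95  -7.03] [-1.07  0.14  2.44  2.07  0.89 -1.05] 0.0
[ 0.478 -0.335  0.166] [ 12.24  -3.46 -13.2 ] [  9.01 -16.95  -7.03] [-1.07  0.3   2.43  2.17  0.97 -1.22] 0.0
[ 0.478 -0.335  0.106] [ 12.24  -3.46 -19.2 ] [  9.01 -16.95  -7.03] [-1.07  0.5   2.41  2.25  1.07 -1.38] 0.0
[ 0.478 -0.335  0.046] [ 12.24  -3.46 -25.2 ] [  9.01 -16.95  -7.03] [-1.07  0.7   2.36  2.31  1.17 -1.51] 0.0
0.06 [-1.22  0.56  2.48  2.15  1.16 -1.47] 0.0
0.1 [-1.34  0.5   2.54  2.03  1.17 -1.47] 0.0
```

Go above the cup first (az −25°, elevation 20°).

```bash
python3 -m jog '[[[1.5,-0.5,-0.5,1,-2.5,-2.5,-1],[3,-1,-1,2,-5,-5,-1],[5,-1.5,-2,3.2,-7.6,-7.3,-1],[7,-2.2,-3.5,4.3,-10.1,-9.7,-1],[9,-2.8,-5,5.4,-12.7,-12.1,-1],[11,-3.4,-7,6.5,-15.2,-14.5,-1],[12.1,-3.8,-8.2,7.5,-17.7,-16.9,-1],[12.1,-3.8,-8.2,7.5,-17.7,-16.9,-1]]]'
cat > chk.py <<'E'
import sys; from h import *; from kin import *
s=ctrl.state(); cup=np.array([.458,-.330,.054]); Rt=tool(-25,20); z=Rt.as_matrix()[:,2]
p=cup+.022*z; print(s['joints'].round(2),*go(p,Rt,s))
E
python3 chk.py; python3 -c "
from h import *
im,d=imaging.read_camera('side'); cv2.imwrite('pics/s1.png',im[60:420,200:640])"
```

```text
time: 2.77
position: [0.4768, -0.3448, 0.2185]
tcp_rot: [0.799, -0.18, 0.56, 0.128]
contact_force: [-0.0, 0.9, -0.2]
finger_gap: 0.0855
gripper_force: 0.0
[-0.95  0.11  2.48  2.42  0.76 -1.2 ] [ -0.     0.61 -17.2 ] [0.18 0.04 0.5 ]
```

View pics/s1.png

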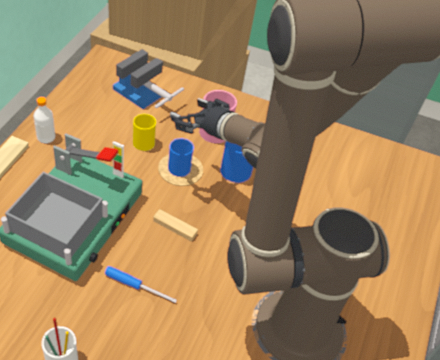

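The gripper at crop (195,120) is above the cup (180,155), open and inclined, and clear of the neighbouring objects. Next I descend.

```bash
python3 -m jog '[[[0,0.3,-2,0,0,0,-1],[0,0.3,-4,0,0,0,-1],[0,0.3,-5.5,0,0,0,-1],[0,0.3,-7,0,0,0,-1],[0,0.3,-8,0,0,0,-1],[0,0.3,-8.5,0,0,0,-1],[0,0.3,-8.5,0,0,0,-1],[0,0.3,-8.5,0,0,0,-1]]]' >/dev/null
python3 chk.py; python3 -c "
from h import *
im,d=imaging.read_camera('wrist'); cv2.imwrite('pics/w1.png',im)"
```

```text
[-0.95  0.39  2.47  2.57  0.99 -1.42] [ 0.06  0.16 -8.83] [0.2  0.04 0.31]
```

View pics/w1.png

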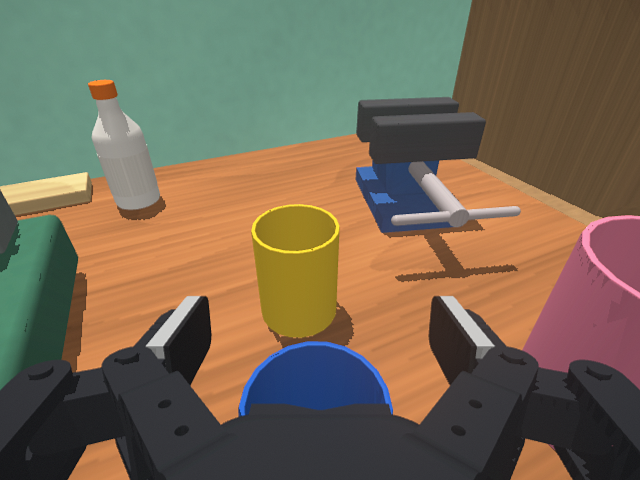

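The wrist view shows the cup rim centred at about u=315 between the pads (210 and 430, middle 320), so it is aligned. I descend and grip.

```bash
python3 -m jog '[[[0,0,-2,0,0,0,-1],[0,0,-4,0,0,0,-1],[0,0,-5.5,0,0,0,-1],[0,0,-7,0,0,0,-1],[0,0,-8,0,0,0,-1],[0,0,-8.8,0,0,0,-1],[0,0,-8.8,0,0,0,-1],[0,0,-8.8,0,0,0,-1]]]'
python3 chk.py
python3 -m jog '[[[0,0,0,0,0,0,0.2],[0,0,0,0,0,0,0.4],[0,0,0,0,0,0,0.6],[0,0,0,0,0,0,0.8],[0,0,0,0,0,0,1],[0,0,0,0,0,0,1],[0,0,0,0,0,0,1],[0,0,0,0,0,0,1]]]' 45
```

```text
time: 4.2
position: [0.4763, -0.3397, 0.0471]
tcp_rot: [0.799, -0.178, 0.56, 0.127]
contact_force: [-0.6, 0.3, 0.4]
finger_gap: 0.0859
gripper_force: 0.0
[-0.95  0.7   2.4   2.63  1.19 -1.56] [ 0.04  0.1  -0.06] [0.22 0.06 0.27]
time: 4.87
position: [0.4765, -0.3396, 0.048]
tcp_rot: [0.798, -0.178, 0.562, 0.127]
contact_force: [-2.3, 0.7, 6.4]
finger_gap: 0.0674
gripper_force: 50.5
```

```bash
cat > plan.py <<'E'
from h import *; from kin import *
s=ctrl.state(); q=s['joints']
def show(g,az,tip=0,e=20):
    global q
    Rt=tool(az,e,tip); p=np.array(g)+.022*Rt.as_matrix()[:,2]; q,r=ik(p,Rt,q); print(g,az,tip,*go(p,Rt,s),q.round(2),round(r,3))
E
cat > p1.py <<'E'
from plan import *
show([.458,-.33,.30],-25)
for t in (.25,.5,.75,1): show([.458+t*.174,-.33+t*.44,.30],-25+25*t)
for t in (30,60,80,90,100,110,120,130): show([.632,.11,.26],0,t)
E
python3 p1.py; sed -i 's/,0,t)/,-15,t)/;s/+25\*t/+10*t/' p1.py; python3 p1.py
```

```text
[0.458, -0.33, 0.3] -25 0 [ 0.03  0.09 24.45] [0.31 0.2  0.26] [-0.95 -0.13  2.46  2.18  0.6  -0.89] 0.0
[0.5015000000000001, -0.22000000000000003, 0.3] -18.75 0 [ 4.46 11.29 24.45] [0.29 0.21 6.51] [-0.66 -0.19  2.51  2.43  0.49 -1.04] 0.0
[0.545, -0.11000000000000001, 0.3] -12.5 0 [ 8.87 22.51 24.45] [ 0.28  0.23 12.76] [-0.34 -0.17  2.5   2.86  0.42 -1.36] 0.0
[0.5885, 0.0, 0.3] -6.25 0 [13.26 33.73 24.45] [ 0.27  0.24 19.01] [-0.04 -0.09  2.43  3.29  0.43 -1.69] 0.0
[0.632, 0.10999999999999999, 0.3] 0 0 [17.62 44.96 24.45] [ 0.26  0.26 25.26] [ 0.18  0.04  2.31  3.54  0.45 -1.87] 0.0
[0.632, 0.11, 0.26] 0 30 [17.62 45.34 20.55] [29.77 -6.36 24.75] [ 0.04  0.15  2.35  2.92  0.64 -0.88] 0.0
[0.632, 0.11, 0.26] 0 60 [17.62 45.61 20.83] [ 59.25 -12.99  23.04] [-0.06  0.24  2.37  2.68  0.91 -0.26] 0.0
[0.632, 0.11, 0.26] 0 80 [17.62 45.7  21.07] [ 78.87 -17.41  21.19] [-0.09  0.34  2.36  2.65  1.11  0.04] 0.0
[0.632, 0.11, 0.26] 0 90 [17.62 45.71 21.2 ] [ 88.66 -19.62  20.03] [-0.1   0.39  2.36  2.66  1.22  0.18] 0.0
[0.632, 0.11, 0.26] 0 100 [17.62 45.7  21.34] [ 98.45 -21.83  18.7 ]
[... 1141 characters left out ...]
 9.46] [ 0.15  0.24  2.37  3.29  0.87 -0.57] 0.0
[0.632, 0.11, 0.26] -15 80 [17.74 45.14 21.07] [ 75.47 -27.39   8.74] [ 0.12  0.33  2.37  3.19  1.07 -0.18] 0.0
[0.632, 0.11, 0.26] -15 90 [17.75 45.15 21.2 ] [ 84.86 -30.85   8.29] [ 0.12  0.38  2.37  3.18  1.18 -0.01] 0.0
[0.632, 0.11, 0.26] -15 100 [17.74 45.14 21.34] [ 94.25 -34.31   7.77] [0.12 0.44 2.36 3.18 1.29 0.15] 0.0
[0.632, 0.11, 0.26] -15 110 [17.73 45.11 21.46] [103.64 -37.77   7.18] [0.14 0.49 2.35 3.21 1.39 0.31] 0.0
[0.632, 0.11, 0.26] -15 120 [17.72 45.05 21.58] [113.02 -41.23   6.51] [0.15 0.54 2.33 3.25 1.48 0.47] 0.0
[0.632, 0.11, 0.26] -15 130 [17.7  44.98 21.69] [122.4  -44.69   5.76] [0.18 0.59 2.31 3.31 1.55 0.63] 0.0
```

```bash
python3 -m jog '[[[0,0,0.5,0,0,0,1],[0,0,1.5,0,0,0,1],[0,0,3,0,0,0,1],[0,0,5,0,0,0,1],[0,0,7.5,0,0,0,1],[0,0,10,0,0,0,1],[0,0,12.5,0,0,0,1],[0,0,15,0,0,0,1]]]' 45
python3 -m jog '[[[0,0,2.5,0,0,0,1],[0.2,0.5,5,0,0,0.3,1],[0.5,1.2,7,0,0,0.7,1],[1,2.5,8.5,0,0,1.4,1],[1.7,4.2,9.2,0,0,2.4,1],[2.5,6.2,9.5,0,0,3.5,1],[3.3,8.5,9.5,0,0,4.8,1],[4.2,10.8,9.5,0,0,6,1]]]'
python3 p1.py|head -1
```

```text
time: 5.53
position: [0.4746, -0.3383, 0.1953]
tcp_rot: [0.801, -0.179, 0.558, 0.126]
contact_force: [-0.3, -0.8, -2.3]
finger_gap: 0.0674
gripper_force: 50.7
time: 6.2
position: [0.5166, -0.2303, 0.2898]
tcp_rot: [0.808, -0.137, 0.564, 0.098]
contact_force: [0.2, -1.3, -2.3]
finger_gap: 0.0674
gripper_force: 50.7
[0.458, -0.33, 0.3] -25 0 [ -3.99 -10.84   0.27] [ 0.12 -0.22 -5.64] [-0.95 -0.13  2.46  2.18  0.6  -0.89] 0.0
```

```bash
python3 -m jog '[[[1,2.4,0,0,0,1.4,1],[2,4.8,0,0,0,2.8,1],[3,7.2,0,0,0,4.2,1],[4,9.6,0,0,0,5.5,1],[5,12,0,0,0,6.8,1],[6,14.4,0,0,0,8.2,1],[7,16.8,0,0,0,9.5,1],[8,19.2,0,0,0,10.8,1]]]' 45
python3 -m jog '[[[1,2.4,0,0,0,1.4,1],[2,4.8,0,0,0,2.8,1],[3,7.2,0,0,0,4.2,1],[3.9,9.6,0,0,0,5.5,1],[4.6,11.6,0,0,0,6.8,1],[5.2,13.2,-0.5,0,0,7.8,1],[5.6,14.2,-1,0,0,8.2,1],[5.6,14.6,-1.5,0,0,8.4,1]]]'
cat > p2.py <<'E'
from plan import *
for t in (0,30,60,80,90,95,100,110,120,130): show([.632,.11,.26],0,t)
E
python3 p2.py; python3 -c "
from h import *
im,d=imaging.read_camera('top'); cv2.imwrite('pics/t2.png',im[60:360,100:500])"
```

```text
time: 6.87
position: [0.5964, -0.0376, 0.2885]
tcp_rot: [0.819, -0.06, 0.57, 0.043]
contact_force: [0.3, -1.1, -1.9]
finger_gap: 0.0674
gripper_force: 50.7
time: 7.53
position: [0.6534, 0.108, 0.2746]
tcp_rot: [0.82, 0.001, 0.573, 0.001]
contact_force: [-0.7, -0.2, -1.3]
finger_gap: 0.0678
gripper_force: 50.7
[0.632, 0.11, 0.26] 0 0 [-0.08  0.2  -2.21] [ 0.14 -0.12 -0.02] [ 0.18  0.13  2.32  3.47  0.56 -1.79] 0.0
[0.632, 0.11, 0.26] 0 30 [-0.08  0.57 -2.11] [30.14 -0.12 -0.05] [ 0.04  0.15  2.35  2.92  0.64 -0.88] 0.0
[0.632, 0.11, 0.26] 0 60 [-0.08  0.85 -1.83] [60.14 -0.1  -0.09] [-0.06  0.24  2.37  2.68  0.91 -0.26] 0.0
[0.632, 0.11, 0.26] 0 80 [-0.08  0.94 -1.59] [80.14 -0.09 -0.11] [-0.09  0.34  2.36  2.65  1.11  0.04] 0.0
[0.632, 0.11, 0.26] 0 90 [-0.08  0.95 -1.46] [ 9.014e+01 -8.000e-02 -1.200e-01] [-0.1   0.39  2.36  2.66  1.22  0.18] 0.0
[0.632, 0.11, 0.26] 0 95 [-0.08  0.94 -1.39] [ 9.514e+01 -8.000e-02 -1.200e-01] [-0.1   0.41  2.35  2.67  1.27  0.25] 0.0
[0.632, 0.11, 0.26] 0 100 [-0.08  0.94 -1.32] [ 1.0014e+02 -7.0000e-02 -1.2000e-01] [-0.09  0.44  2.35  2.69  1.31  0.31] 0.0
[0.632, 0.11, 0.26] 0 110 [-0.08  0.9  -1.2 ] [ 1.1014e+02 -6.0000e-02 -1.3000e-01] [-0.08  0.49  2.34  2.73  1.41  0.45] 0.0
[0.632, 0.11, 0.26] 0 120 [-0.08  0.85 -1.08] [ 1.2014e+02 -5.0000e-02 -1.4000e-01] [-0.06  0.54  2.33  2.78  1.49  0.59] 0.0
[0.632, 0.11, 0.26] 0 130 [-0.08  0.77 -0.97] [ 1.3014e+02 -4.0000e-02 -1.5000e-01] [-0.03  0.58  2.32  2.85  1.57  0.74] 0.0
```

View pics/t2.png

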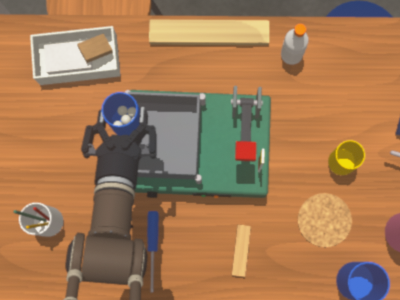

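The crop shows the cup at (122,112) over the tub's left rim with the balls visible inside. The tub spans about (140–200, 95–180), so the pour towards the right is set up. I tip it in stages.

```bash
python3 -m jog '[[[0,0.1,-0.3,3,0,0,1],[0,0.2,-0.6,7,0,0,1],[0,0.2,-0.9,11,0,0,1],[0,0.3,-1.2,15,0,0,1],[0,0.4,-1.5,19,0,0,1],[0,0.5,-1.8,23,0,0,1],[0,0.5,-2,27,0,0,1],[0,0.6,-2.1,31,0,0,1]]]' 50
python3 -m jog '[[[0,0,0,5,0,0,1],[0,0.1,0.1,10,0,0,1],[0,0.1,0.1,15,0,0,1],[0,0.2,0.2,20,0,0,1],[0,0.2,0.2,25,0,0,1],[0,0.3,0.3,30,0,0,1],[0,0.3,0.3,35,0,0,1],[0,0.3,0.4,40,0,0,1]]]'
python3 p2.py | sed -n 4,10p
```

```text
time: 8.25
position: [0.6527, 0.1117, 0.2535]
tcp_rot: [0.79, -0.155, 0.552, -0.218]
contact_force: [-0.3, -0.7, -2.2]
finger_gap: 0.0671
gripper_force: 55.8
time: 8.92
position: [0.6531, 0.1148, 0.2582]
tcp_rot: [0.667, -0.335, 0.466, -0.475]
contact_force: [-0.3, -0.2, -1.8]
finger_gap: 0.0673
gripper_force: 55.8
[0.632, 0.11, 0.26] 0 80 [-0.05  0.26  0.05] [ 8.94 -0.22  0.14] [-0.09  0.34  2.36  2.65  1.11  0.04] 0.0
[0.632, 0.11, 0.26] 0 90 [-0.05  0.27  0.18] [18.94 -0.24  0.12] [-0.1   0.39  2.36  2.66  1.22  0.18] 0.0
[0.632, 0.11, 0.26] 0 95 [-0.05  0.27  0.25] [23.94 -0.24  0.11] [-0.1   0.41  2.35  2.67  1.27  0.25] 0.0
[0.632, 0.11, 0.26] 0 100 [-0.05  0.26  0.31] [28.94 -0.25  0.1 ] [-0.09  0.44  2.35  2.69  1.31  0.31] 0.0
[0.632, 0.11, 0.26] 0 110 [-0.05  0.23  0.44] [38.94 -0.26  0.08] [-0.08  0.49  2.34  2.73  1.41  0.45] 0.0
[0.632, 0.11, 0.26] 0 120 [-0.05  0.17  0.56] [48.94 -0.27  0.06] [-0.06  0.54  2.33  2.78  1.49  0.59] 0.0
[0.632, 0.11, 0.26] 0 130 [-0.05  0.1   0.66] [ 5.894e+01 -2.700e-01  4.000e-02] [-0.03  0.58  2.32  2.85  1.57  0.74] 0.0
```

```bash
python3 -m jog '[[[0,0,0,5,0,0,1],[0,0.1,0,10,0,0,1],[0,0.2,0.1,15,0,0,1],[0,0.2,0.2,19,0,0,1],[0,0.2,0.2,22,0,0,1],[0,0.2,0.2,24,0,0,1],[0,0.2,0.2,26,0,0,1],[0,0.2,0.2,27,0,0,1]]]' 50
python3 -m jog '[[[0,0,0,1,0,0,1],[0,0,0,2,0,0,1],[0,0,0,3,0,0,1],[0,0,0,4,0,0,1],[0,0,0,5,0,0,1],[0,0,0.1,6,0,0,1],[0,0,0.1,8,0,0,1],[0,0,0.1,10,0,0,1]]]' >/dev/null
python3 -m jog '[[[0,0,0,2,0,0,1],[0,0,0,4,0,0,1],[0,0,0,6,0,0,1],[0,0,0.1,8,0,0,1],[0,0,0.1,10,0,0,1],[0,0,0.1,12,0,0,1],[0,0,0.1,14,0,0,1],[0,0,0.1,14,0,0,1]]]'
python3 -c "
from h import *
im,d=imaging.read_camera('top'); cv2.imwrite('pics/t3.png',cv2.resize(im[120:280,160:400],None,fx=3,fy=3))"
```

```text
time: 9.58
position: [0.6534, 0.117, 0.26]
tcp_rot: [-0.538, 0.435, -0.376, 0.616]
contact_force: [-0.9, 0.3, -1.1]
finger_gap: 0.0675
gripper_force: 56.0
time: 10.92
position: [0.6539, 0.1181, 0.263]
tcp_rot: [-0.398, 0.502, -0.278, 0.716]
contact_force: [-0.5, -1.4, -1.2]
finger_gap: 0.0671
gripper_force: 56.1
```

View pics/t3.png

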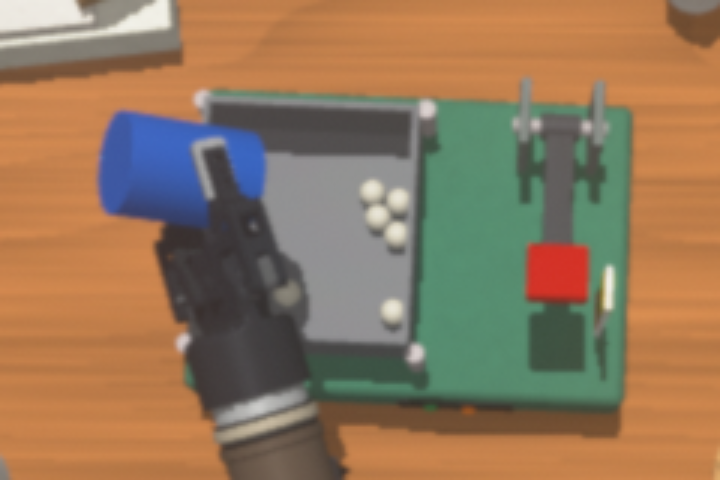

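The pour worked. Five balls lie in the tub at (372,190), (398,200), (377,216), (396,235) and (392,312), and a sixth is partly hidden at (290,292). I tip back, then check the count.

```bash
python3 -m jog '[[[0,0,0.2,-4,0,0,1],[0,0,0.5,-10,0,0,1],[0,0,0.8,-16,0,0,1],[0,0,1,-22,0,0,1],[0,0,1.2,-28,0,0,1],[0,0,1.5,-34,0,0,1],[0,0,1.8,-40,0,0,1],[0,0,2,-45,0,0,1]]]' 50
python3 -m jog '[[[0,0,0.2,-5,0,0,1],[0,0,0.5,-10,0,0,1],[0,0,0.8,-15,0,0,1],[0,0,1,-20,0,0,1],[0,0,1.2,-25,0,0,1],[0,0,1.5,-30,0,0,1],[0,0,1.8,-35,0,0,1],[0,0,2,-40,0,0,1]]]' >/dev/null
python3 -m jog '[[[0,0,0,-4,0,0,1],[0,0,0,-8,0,0,1],[0,0,0,-12,0,0,1],[0,0,0,-16,0,0,1],[0,0,0,-20,0,0,1],[0,0,0,-24,0,0,1],[0,0,0,-28,0,0,1],[0,0,0,-32,0,0,1]]]' 
cat > p3.py <<'E'
from plan import *
show([.632,.11,.30],0)
for t in (.75,.5,.25,0): show([.458+t*.174,-.33+t*.44,.30],-25+25*t)
E
python3 p3.py
python3 - <<'E'
from h import *
im,d=imaging.read_camera('top'); cv2.imwrite('pics/t4.png',im)
H,S,V=cv2.split(cv2.cvtColor(im,cv2.COLOR_BGR2HSV))
m=(S<60)&(V>170); m[:150]=0; m[240:]=0; m[:,:230]=0; m[:,300:]=0
for b,s,c in blobs(m,10): print(s,c.round(),ray("top",c,.085).round(3))
E
```

```text
time: 11.63
position: [0.6539, 0.1175, 0.2842]
tcp_rot: [0.643, -0.356, 0.451, -0.507]
contact_force: [0.1, -0.3, -1.1]
finger_gap: 0.0673
gripper_force: 56.1
time: 12.97
position: [0.6535, 0.1176, 0.3034]
tcp_rot: [0.818, -0.024, 0.574, -0.033]
contact_force: [0.4, -1.0, -1.1]
finger_gap: 0.0675
gripper_force: 56.1
[0.632, 0.11, 0.3] 0 0 [-0.08 -0.76 -1.09] [-4.64  0.06  0.09] [ 0.18  0.04  2.31  3.54  0.45 -1.87] 0.0
[0.5885, 0.0, 0.3] -6.25 0 [ -4.44 -11.98  -1.09] [-4.63  0.31 -6.16] [-0.04 -0.09  2.43  3.29  0.43 -1.69] 0.0
[0.545, -0.11000000000000001, 0.3] -12.5 0 [ -8.83 -23.2   -1.09] [ -4.61   0.56 -12.4 ] [-0.34 -0.17  2.5   2.86  0.42 -1.36] 0.0
[0.5015000000000001, -0.22000000000000003, 0.3] -18.75 0 [-13.24 -34.42  -1.09] [ -4.59   0.81 -18.65] [-0.66 -0.19  2.51  2.43  0.49 -1.04] 0.0
[0.458, -0.33, 0.3] -25 0 [-17.67 -45.63  -1.09] [ -4.55   1.07 -24.9 ] [-0.95 -0.13  2.46  2.18  0.6  -0.89] 0.0
[280 180   8   7  46] [284. 183.] [0.669 0.005 0.085]
[282 183  15  12  89] [289. 189.] [ 0.655 -0.007  0.085]
[288 194   8   7  44] [292. 197.] [ 0.636 -0.014  0.085]
[252 213   8   7  38] [255. 216.] [0.591 0.069 0.085]
[287 219   8   8  48] [290. 223.] [ 0.576 -0.012  0.085]
[296 235   4   5  16] [298. 237.] [ 0.542 -0.029  0.085]
```

All six balls are in the tub: four single blobs plus one double. I carry the cup back.

```bash
python3 -m jog '[[[-0.5,-1.2,0,-1,0,-1,1],[-1.2,-3.2,0,-2,0,-2,1],[-2.2,-5.8,0,-3,0.1,-3,1],[-3.2,-8.4,0,-4,0.2,-4.5,1],[-4.3,-11,0,-4.6,0.3,-6,1],[-5.3,-13.6,0,-4.6,0.4,-7.5,1],[-6.3,-16.2,0,-4.6,0.5,-9,1],[-7.3,-18.8,0,-4.6,0.5,-10.5,1]]]' 50 >/dev/null
python3 -m jog '[[[-1,-2.6,0,0,0,-1.4,1],[-2,-5.2,0,0,0,-2.8,1],[-3,-7.8,0,0,0,-4.2,1],[-4,-10.4,0,0,0,-5.6,1],[-5,-13,0,0,0,-7,1],[-6,-15.6,0,0,0,-8.4,1],[-7,-18.2,0,0,0,-9.8,1],[-8,-20.6,0,0,0,-11.2,1]]]' >/dev/null
python3 -m jog '[[[-0.8,-2,0,0,0,-1.1,1],[-1.5,-3.8,0,0,0,-2.1,1],[-2,-5.2,0,0,0,-2.8,1],[-2.4,-6.2,0,0,0,-3.2,1],[-2.4,-6.2,0,0,0,-3.2,1],[-2.4,-6.2,-2,0,0,-3.2,1],[-2.4,-6.2,-4,0,0,-3.2,1],[-2.4,-6.2,-6,0,0,-3.2,1]]]'
cat > p4.py <<'E'
from plan import *
show([.456,-.33,.10],-25); show([.456,-.33,.055],-25)
E
python3 p4.py
python3 - <<'E'
from h import *
im,d=imaging.read_camera('side'); cv2.imwrite('pics/s5.png',cv2.resize(im[80:280,260:500],None,fx=3,fy=3))
E
```

```text
time: 15.02
position: [0.477, -0.3378, 0.2435]
tcp_rot: [0.799, -0.178, 0.561, 0.123]
contact_force: [0.1, -0.1, -1.5]
finger_gap: 0.0672
gripper_force: 56.2
[0.456, -0.33, 0.1] -25 0 [ -0.23  -0.1  -15.1 ] [-0.14  0.15 -0.05] [-0.95  0.54  2.45  2.59  1.09 -1.49] 0.0
[0.456, -0.33, 0.055] -25 0 [ -0.23  -0.1  -19.6 ] [-0.14  0.15 -0.05] [-0.95  0.7   2.41  2.62  1.19 -1.55] 0.0
```

View pics/s5.png

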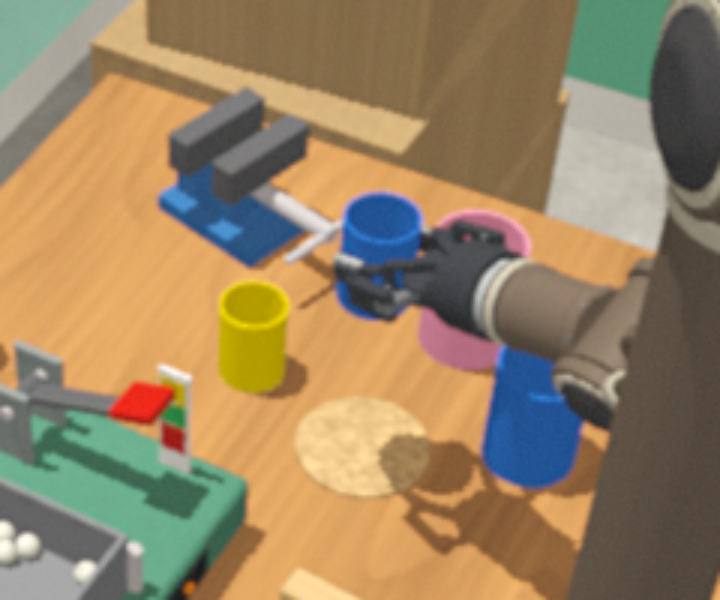

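The cup looks upright in the grip at (380,250), and the mat at (362,445) is clear. I lower it.

```bash
python3 -m jog '[[[-0.2,-0.1,-1.5,0,0,0,1],[-0.2,-0.1,-4,0,0,0,1],[-0.2,-0.1,-7,0,0,0,1],[-0.2,-0.1,-10,0,0,0,1],[-0.2,-0.1,-13,0,0,0,1],[-0.2,-0.1,-15,0,0,0,1],[-0.2,-0.1,-16.5,0,0,0,1],[-0.2,-0.1,-17,0,0,0,1]]]' 50
python3 -m jog '[[[0,0,-0.4,0,0,0,1],[0,0,-0.8,0,0,0,1],[0,0,-1.2,0,0,0,1],[0,0,-1.6,0,0,0,1],[0,0,-1.9,0,0,0,1],[0,0,-2.1,0,0,0,1],[0,0,-2.3,0,0,0,1],[0,0,-2.3,0,0,0,1]]]'
python3 chk.py
```

```text
time: 15.73
position: [0.475, -0.3381, 0.0709]
tcp_rot: [0.8, -0.179, 0.559, 0.12]
contact_force: [0.3, 0.9, -1.1]
finger_gap: 0.0673
gripper_force: 56.6
time: 16.4
position: [0.4749, -0.3392, 0.0501]
tcp_rot: [0.8, -0.178, 0.56, 0.122]
contact_force: [0.9, -1.0, -0.8]
finger_gap: 0.0671
gripper_force: 56.6
[-0.95  0.69  2.41  2.61  1.18 -1.54] [ 0.18  0.05 -0.36] [-0.22  0.08 -0.01]
```

```bash
python3 -m jog '[[[0,0,-0.05,0,0,0,1],[0,0,-0.1,0,0,0,1],[0,0,-0.15,0,0,0,1],[0,0,-0.2,0,0,0,1],[0,0,-0.2,0,0,0,1],[0,0,-0.2,0,0,0,1],[0,0,-0.2,0,0,0,1],[0,0,-0.2,0,0,0,1]]]'

```

```text
time: 17.07
position: [0.4749, -0.3392, 0.0483]
tcp_rot: [0.8, -0.178, 0.56, 0.122]
contact_force: [0.3, 0.4, -1.8]
finger_gap: 0.0671
gripper_force: 56.6
```

```bash
python3 -m jog '[[[0,0,-0.02,0,0,0,1],[0,0,-0.05,0,0,0,1],[0,0,-0.08,0,0,0,1],[0,0,-0.1,0,0,0,1],[0,0,-0.12,0,0,0,1],[0,0,-0.15,0,0,0,1],[0,0,-0.15,0,0,0,1],[0,0,-0.15,0,0,0,1]]]'

```

```text
time: 17.73
position: [0.4751, -0.3393, 0.0482]
tcp_rot: [0.799, -0.178, 0.562, 0.123]
contact_force: [-3.8, 3.1, 6.3]
finger_gap: 0.0671
gripper_force: 57.3
```

Contact (6 N). I release and back away.

```bash
python3 -m jog '[[[0,0,0,0,0,0,0],[0,0,0,0,0,0,-0.5],[0,0,0,0,0,0,-1],[0,0,0,0,0,0,-1],[0,0,0,0,0,0,-1],[0,0,0,0,0,0,-1],[0,0,0,0,0,0,-1],[0,0,0,0,0,0,-1]]]' 20
python3 -m jog '[[[0,0,1,0,0,0,-1],[0,0,2.5,0,0,0,-1],[0,0,4.5,0,0,0,-1],[0,0,6.5,0,0,0,-1],[0,0,9,0,0,0,-1],[0,0,12,0,0,0,-1],[0,0,15,0,0,0,-1],[0,0,18,0,0,0,-1]]]' 
python3 -m jog '[[[-1,1,3,0,0,0,-1],[-2,2,6,0,0,0,-1],[-3,4,8,0,0,0,-1],[-4,6,8,0,0,0,-1],[-5,8,8,0,0,0,-1],[-6,10,8,0,0,0,-1],[-6,12,8,0,0,0,-1],[-6,12,8,0,0,0,-1]]]' 
python3 - <<'E'
from h import *
im,d=imaging.read_camera('side'); cv2.imwrite('pics/s6.png',im[60:360,160:500])
im,d=imaging.read_camera('top'); cv2.imwrite('pics/t6.png',im); np.save('pics/t6.npy',d)
im,d=imaging.read_camera('side'); 
H,S,V=cv2.split(cv2.cvtColor(im,cv2.COLOR_BGR2HSV))
b=[x for x in blobs((H>105)&(H<130)&(S>150)) if abs(x[2]-[380,218]).max()<15]
if b:
    from scipy.optimize import least_squares
    p=cloud("side",d,cv2.erode(b[0][0].astype(np.uint8),np.ones((3,3)))>0)
    p=p[(p[:,2]>.01)&(p[:,2]<.08)]
    print(least_squares(lambda c:np.hypot(p[:,0]-c[0],p[:,1]-c[1])-.034,[.457,-.328],loss='soft_l1',f_scale=.002).x)
E
```

```text
time: 18.4
position: [0.4749, -0.3392, 0.0466]
tcp_rot: [0.8, -0.178, 0.56, 0.122]
contact_force: [-0.5, -0.4, 0.5]
finger_gap: 0.0852
gripper_force: 0.0
time: 19.07
position: [0.4744, -0.3387, 0.2274]
tcp_rot: [0.8, -0.179, 0.56, 0.122]
contact_force: [1.5, 0.3, 0.8]
finger_gap: 0.0858
gripper_force: 0.0
time: 19.73
position: [0.436, -0.2293, 0.3232]
tcp_rot: [0.804, -0.176, 0.555, 0.119]
contact_force: [-0.0, -0.2, -0.9]
finger_gap: 0.0856
gripper_force: 0.0
[ 0.4574111  -0.33273256]
```

View pics/s6.png

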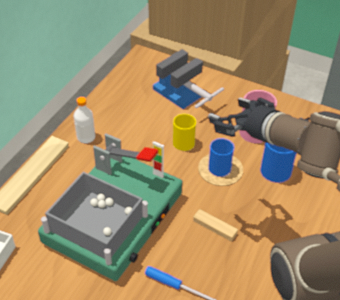

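The cup stands upright on the mat at crop (221,158), measured at (0.457,-0.333). All six balls sit in the tub around (100,205), and the pad is still up. Next comes the press pose.

```bash
python3 - <<'E'
from h import *; from kin import *
s=ctrl.state()
for az,e in ((90,90),(-90,90),(0,90),(0,70),(90,80),(-60,80),(60,80),(-25,70)):
    Rt=tool(az,e); q=s['joints']; rr=[]
    for z in (.30,.22,.146):
        q,r=ik(np.array([.574,-.130,z]),Rt,q); rr.append(round(r,3))
    print(az,e,q.round(2),rr,go(np.array([.574,-.130,.30]),Rt,s))
im=cv2.imread("pics/t6.png"); d=np.load("pics/t6.npy"); H,S,V=cv2.split(cv2.cvtColor(im,cv2.COLOR_BGR2HSV))
for b,st,c in blobs(((H<4)|(H>176))&(S>190)&(V>120)): print(st,c,ray("top",c,.184).round(4),ray("top",c,.19).round(4))
E
```

```text
90 90 [-0.3   0.33  1.79 -0.    1.02 -0.3 ] [np.float64(0.0), np.float64(0.0), np.float64(0.0)] (array([13.94, 10.17, -2.03]), array([-43.56,  67.57,  98.82]))
-90 90 [-0.3   0.33  1.79  0.    1.02  2.84] [np.float64(0.0), np.float64(0.0), np.float64(0.0)] (array([13.94, 10.17, -2.03]), array([ 60.8 ,  39.19, -56.66]))
0 90 [-0.3   0.33  1.79  0.    1.02  1.27] [np.float64(0.0), np.float64(0.0), np.float64(0.0)] (array([13.94, 10.17, -2.03]), array([14.66, 67.83, 21.88]))
0 70 [-0.36  0.17  2.04  0.21  0.61  1.05] [np.float64(0.0), np.float64(0.0), np.float64(0.0)] (array([13.94, 10.17, -2.03]), array([10.32, 48.18, 23.38]))
90 80 [-0.38  0.36  1.76  0.18  1.09 -0.47] [np.float64(0.0), np.float64(0.0), np.float64(0.0)] (array([13.94, 10.17, -2.03]), array([-37.48,  58.05, 103.17]))
-60 80 [-0.23  0.27  1.88 -0.17  0.88  2.49] [np.float64(0.0), np.float64(0.0), np.float64(0.0)] (array([13.94, 10.17, -2.03]), array([ 40.11,  44.31, -31.87]))
60 80 [-0.39  0.31  1.83  0.21  0.99  0.02] [np.float64(0.0), np.float64(0.0), np.float64(0.0)] (array([13.94, 10.17, -2.03]), array([-19.68,  61.11,  76.78]))
-25 70 [-0.27  0.17  2.04 -0.11  0.59  1.82] [np.float64(0.0), np.float64(0.0), np.float64(0.0)] (array([13.94, 10.17, -2.03]), array([20.35, 44.47, -0.07]))
[336 202  19  18 315] [345.44444444 210.44444444] [ 0.5841 -0.1328  0.184 ] [ 0.5829 -0.1325  0.19  ]
```

```bash
python3 - <<'E'
from h import *; from kin import *
s=ctrl.state(); Rc=R.from_quat(s['tcp_rot']); print(s['joints'].round(2),s['position'])
p1=np.array([.574,-.130,.30])
for az in (90,60):
  rv=(tool(az,90)*Rc.inv()).as_rotvec(); q=s['joints']; print(az,np.degrees(rv).round(1))
  for k in range(1,25):
    t=k/24; qn,r=ik(s['position']+t*(p1-s['position']),R.from_rotvec(t*rv)*Rc,q)
    if k%3==0: print(k,qn.round(2),round(r,3),"maxstep",abs(qn-q).max().round(2), (R.from_rotvec(t*rv)*Rc).as_matrix()[:,2].round(2))
    q=qn
E
```

```text
[-0.8  -0.53  2.63  1.92  0.37 -0.51] [ 0.43455806 -0.23172881  0.32027728]
90 [-43.6  67.6  98.8]
3 [-0.86 -0.48  2.54  1.46  0.51 -0.31] 0.0 maxstep 0.12 [ 0.86 -0.24 -0.46]
6 [-0.85 -0.41  2.43  1.16  0.63 -0.25] 0.0 maxstep 0.09 [ 0.82 -0.11 -0.56]
9 [-0.79 -0.32  2.31  0.91  0.73 -0.22] 0.0 maxstep 0.08 [ 0.74 -0.   -0.67]
12 [-0.71 -0.23  2.18  0.68  0.83 -0.19] 0.0 maxstep 0.07 [ 0.62  0.08 -0.78]
15 [-0.61 -0.13  2.04  0.48  0.93 -0.18] 0.0 maxstep 0.06 [ 0.48  0.12 -0.87]
18 [-0.51 -0.03  1.91  0.3   1.05 -0.19] 0.0 maxstep 0.06 [ 0.32  0.12 -0.94]
21 [-0.4   0.08  1.77  0.14  1.18 -0.23] 0.0 maxstep 0.05 [ 0.16  0.08 -0.98]
24 [-0.3   0.18  1.65 -0.    1.31 -0.3 ] 0.0 maxstep 0.05 [-0. -0. -1.]
60 [-22.9  71.3  73.7]
3 [-0.81 -0.5   2.53  1.39  0.43 -0.16] 0.0 maxstep 0.15 [ 0.84 -0.27 -0.47]
6 [-0.77 -0.43  2.43  1.03  0.52  0.04] 0.0 maxstep 0.11 [ 0.79 -0.17 -0.59]
9 [-0.71 -0.35  2.31  0.75  0.63  0.17] 0.0 maxstep 0.09 [ 0.71 -0.08 -0.7 ]
12 [-0.63 -0.26  2.18  0.53  0.74  0.25] 0.0 maxstep 0.07 [ 0.6  -0.01 -0.8 ]
15 [-0.55 -0.16  2.05  0.36  0.87  0.29] 0.0 maxstep 0.05 [ 0.47  0.03 -0.88]
18 [-0.46 -0.05  1.92  0.22  1.01  0.29] 0.0 maxstep 0.05 [ 0.32  0.05 -0.95]
21 [-0.38  0.07  1.78  0.1   1.16  0.27] 0.0 maxstep 0.05 [ 0.16  0.04 -0.99]
24 [-0.3   0.18  1.65  0.    1.31  0.23] 0.0 maxstep 0.05 [ 0. -0. -1.]
```

```bash
python3 -m jog '[[[1,0.5,0,-1.8,2.8,4.1,-1],[2,1,0,-3.6,5.6,8.2,-1],[2.6,1.5,0,-5.4,8.4,12.3,-0.5],[3.2,2,0,-7.2,11.2,16.4,0],[3.8,2.4,0,-9,14,20.5,0.5],[4.4,2.8,0,-10.8,16.8,24.6,1],[5,3.2,0,-12.6,19.6,28.7,1],[5.6,3.6,0,-14.5,22.5,32.9,1]]]' 30
python3 -m jog '[[[0.6,0.4,0,-1.8,2.8,4.1,1],[1.2,0.8,0,-3.6,5.6,8.2,1],[1.8,1.2,0,-5.4,8.4,12.3,1],[2.4,1.6,0,-7.2,11.2,16.4,1],[3,2,0,-9,14,20.5,1],[3.6,2.4,0,-10.8,16.8,24.6,1],[4.2,2.8,0,-12.6,19.6,28.7,1],[4.8,3.2,0,-14.5,22.5,32.9,1]]]'
cat > p5.py <<'E'
from h import *; from kin import *
s=ctrl.state(); print(s['joints'].round(2),*go(np.array([.574,-.131,.30]),tool(90,90),s))
E
python3 p5.py
```

```text
time: 20.55
position: [0.4898, -0.1973, 0.3186]
tcp_rot: [0.893, 0.151, 0.415, 0.089]
contact_force: [1.0, -0.1, 0.3]
finger_gap: 0.0121
gripper_force: 0.0
time: 21.22
position: [0.5379, -0.1657, 0.3187]
tcp_rot: [0.859, 0.46, 0.222, 0.047]
contact_force: [-0.1, 0.5, -0.4]
finger_gap: -0.0001
gripper_force: 0.0
[-0.57 -0.09  1.96  0.41  1.   -0.15] [ 3.61  3.47 -1.87] [-14.52  22.23  33.06]
```

```bash
python3 -m jog '[[[0.5,0.5,0,-1.8,2.8,4.1,1],[1,1,0,-3.6,5.6,8.2,1],[1.5,1.5,0,-5.4,8.4,12.3,1],[2,2,-0.5,-7.2,11.2,16.4,1],[2.5,2.5,-1,-9,14,20.5,1],[3,3,-1.5,-10.8,16.8,24.6,1],[3.6,3.5,-1.9,-12.6,19.6,28.7,1],[3.6,3.5,-1.9,-14.5,22.2,33,1]]]' 30
python3 -m jog '[[[0,0,-1,0,0,0,1],[0,0,-2.5,0,0,0,1],[0,0,-4,0,0,0,1],[0,0,-5.5,0,0,0,1],[0,0,-7,0,0,0,1],[0,0,-8,0,0,0,1],[0,0,-9,0,0,0,1],[0,0,-9,0,0,0,1]]]'
python3 p5.py; python3 - <<'E'
from h import *
im,d=imaging.read_camera('side'); cv2.imwrite('pics/s7.png',cv2.resize(im[150:290,220:400],None,fx=4,fy=4))
E
```

```text
time: 21.88
position: [0.5742, -0.13, 0.2985]
tcp_rot: [0.707, 0.707, 0.001, -0.002]
contact_force: [0.2, 0.3, -0.6]
finger_gap: -0.0001
gripper_force: 0.0
time: 22.55
position: [0.5724, -0.1294, 0.2084]
tcp_rot: [0.708, 0.706, 0.002, -0.002]
contact_force: [-0.4, 0.1, -0.7]
finger_gap: -0.0002
gripper_force: 0.0
[-0.3   0.26  1.75  0.01  1.14 -0.3 ] [ 0.16 -0.16  9.16] [-0.31  0.05  0.16]
```

View pics/s7.png

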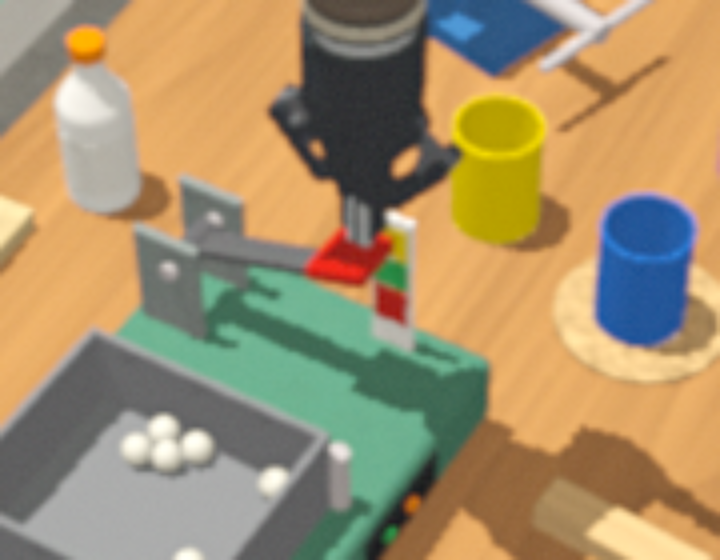

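The shut fingertips at (357,235) stand over the red pad (350,257), clear of the gauge at (395,270). The cup is upright on the mat at (645,270). I press in two stages.

```bash
python3 -m jog '[[[0,0,-0.5,0,0,0,1],[0,0,-1,0,0,0,1],[0,0,-1.5,0,0,0,1],[0,0,-2,0,0,0,1],[0,0,-2.5,0,0,0,1],[0,0,-3,0,0,0,1],[0,0,-3.5,0,0,0,1],[0,0,-3.5,0,0,0,1]]]' 30
python3 -m jog '[[[0,0,-0.4,0,0,0,1],[0,0,-0.8,0,0,0,1],[0,0,-1.2,0,0,0,1],[0,0,-1.6,0,0,0,1],[0,0,-2,0,0,0,1],[0,0,-2.3,0,0,0,1],[0,0,-2.6,0,0,0,1],[0,0,-2.6,0,0,0,1]]]'
python3 p5.py; python3 - <<'E'
from h import *
im,d=imaging.read_camera('side'); cv2.imwrite('pics/s8.png',cv2.resize(im[150:290,220:400],None,fx=4,fy=4))
E
```

```text
time: 23.27
position: [0.5747, -0.1292, 0.1771]
tcp_rot: [0.707, 0.707, 0.003, 0.001]
contact_force: [-1.4, 0.0, 6.4]
finger_gap: 0.0003
gripper_force: 2.8
time: 23.93
position: [0.573, -0.1292, 0.1511]
tcp_rot: [0.707, 0.707, 0.002, -0.0]
contact_force: [-6.1, -0.7, 7.9]
finger_gap: 0.0002
gripper_force: 3.9
[-0.3   0.32  1.79  0.    1.03 -0.3 ] [ 0.1  -0.18 14.89] [-0.18  0.13 -0.02]
```

View pics/s8.png

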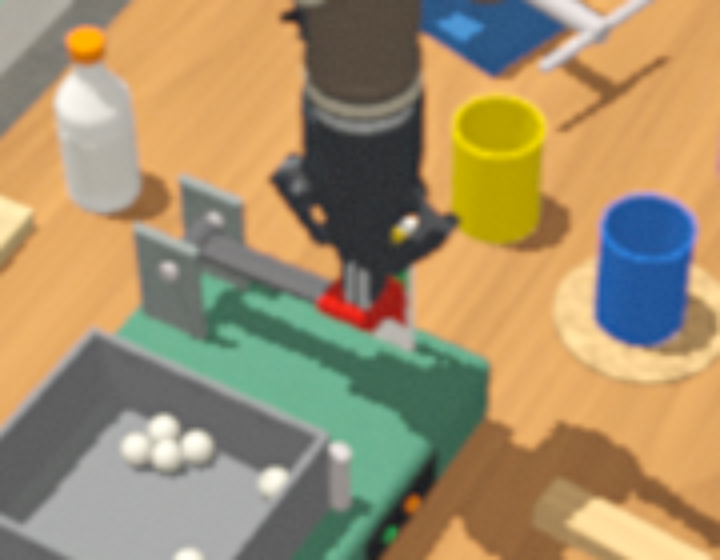

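```bash
python3 -m jog '[[[0,0,-0.1,0,0,0,1],[0,0,-0.2,0,0,0,1],[0,0,-0.3,0,0,0,1],[0,0,-0.4,0,0,0,1],[0,0,-0.4,0,0,0,1],[0,0,-0.4,0,0,0,1],[0,0,-0.4,0,0,0,1],[0,0,-0.4,0,0,0,1]]]' 30
python3 - <<'E'
from h import *
im,d=imaging.read_camera('side'); H,S,V=cv2.split(cv2.cvtColor(im,cv2.COLOR_BGR2HSV))
m=((H<4)|(H>176))&(S>190)&(V>100)
for b,s,c in blobs(m,30):
    if abs(c[0]-310)<25:
        p=cloud("side",d,b); print(s,c.round(),np.percentile(p,[5,50,95],axis=0).round(3).tolist())
        t=p[p[:,2]>.139]; A=np.c_[t[:,:2],np.ones(len(t))]; co=np.linalg.lstsq(A,t[:,2],rcond=None)[0]; print("slope",co.round(3), "z at pad centre",(co@[.574,-.133,1]).round(4))
print(ctrl.state()['contact_force'])
E
```

```text
time: 24.65
position: [0.573, -0.1292, 0.1477]
tcp_rot: [0.707, 0.707, 0.002, -0.0]
contact_force: [-5.4, -0.4, 7.2]
finger_gap: -0.0003
gripper_force: 4.1
[300 221  21  12 104] [310. 227.] [[0.556, -0.15, 0.142], [0.568, -0.122, 0.149], [0.597, -0.113, 0.153]]
slope [-0.027  0.025  0.168] z at pad centre 0.1486
[-6.52717158  0.06771478  8.33284376]
```

The pad is level at 0.1486 m (slope about 0.03 rad) and held with about 8 N, mid RUN. I hand in.

```bash
python3 -c "
from workcell import ctrl
print(ctrl.job_done())"
```

```text
the job is handed in; nothing more can be done
None
```

I handed in the job with all six balls in the tub, the empty cup upright on its mat, and the paddle held level at mid RUN with about 8 N; the hand-in gave no verdict back.

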